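# Nest the bowl covers upside down on the coaster

### The job

The three domed wooden bowl covers have dried and are to be put away as one nested stack. The largest already stands upside down on the bamboo coaster: leave it there, take the middle-sized one from its sloping rest and set it gently, upside down and level, inside the largest, then set the smallest in the same way inside the middle one. Do not drop them, let go of everything at the end and leave the mugs, spoon, jar and tin where they are.

Things in the scene. Friction and masses are not known exactly. Their poses are not given: they have to be found in the camera images.
- lid_large: Round pale-wood domed cover, 160 mm across, 62 mm tall: rim wall 8 mm thick, straight for its last 18 mm; low grip disc (80 mm across, 12 mm tall) on the crown. Origin: centre of the disc's outer face; z points out of the open mouth (z up = inverted). Flat inner floor at z = 20 mm, 36 mm radius. Loose, 300 g +-25%. Stands inverted on the coaster.
- lid_medium: Round pale-wood domed cover, 132 mm across, 62 mm tall: rim wall 8 mm thick, straight for its last 18 mm; low grip disc (56 mm across, 12 mm tall) on the crown. Origin: centre of the disc's outer face; z points out of the open mouth (z up = inverted). Flat inner floor at z = 20 mm, 34 mm radius. Loose, 200 g +-25%. Starts leaning on its rest.
- lid_small: Round pale-wood domed cover, 104 mm across, 62 mm tall: rim wall 8 mm thick, straight for its last 18 mm; low grip disc (56 mm across, 12 mm tall) on the crown. Origin: centre of the disc's outer face; z points out of the open mouth (z up = inverted). Flat inner floor at z = 20 mm, 23 mm radius. Loose, 140 g +-25%. Starts leaning on its rest.
- lid_large_rim (a point): Centre of the large cover's mouth, level with the rim edge, 62 mm along z from its origin. 
- lid_medium_rim (a point): Centre of the medium cover's mouth, level with the rim edge, 62 mm along z from its origin. The mouth starts facing up but leaning 32 degrees to the low side of the rest. Nested, the grip disc stands on the large cover's inner floor: origin 20 mm above the large one's, rim 20 mm proud of the large rim, about 6 mm of play all round.
- lid_small_rim (a point): Centre of the small cover's mouth, level with the rim edge, 62 mm along z from its origin. The mouth starts facing up but leaning 32 degrees to the low side of the rest. Nested, the grip disc stands on the medium cover's inner floor: origin 20 mm above the medium one's, rim 20 mm proud of the medium rim, about 6 mm of play all round.
- rest_medium: Fixed white sloping rest of the medium cover, about 100 x 100 x 75 mm. Origin: centre of its underside. Its board leans 32 degrees from level, rising towards the rest's +x; the cover's disc lies flat on the board's middle, 45 mm above the table, against a 9 mm ledge at the low side. Nothing stands close beside or above the cover.
- rest_small: Fixed white sloping rest of the small cover, about 100 x 100 x 75 mm. Origin: centre of its underside. Its board leans 32 degrees from level, rising towards the rest's +x; the cover's disc lies flat on the board's middle, 45 mm above the table, against a 9 mm ledge at the low side. Nothing stands close beside or above the cover.
- coaster: Round bamboo coaster, 112 mm across, 8 mm thick, fixed on the dresser top. Origin: centre of its underside.
- mug_a: Blue stoneware mug beyond the coaster, 80 mm across, 92 mm tall, handle at +y. Origin: centre of its foot. To be left alone.
- mug_b: The other, identical mug, on the robot's side to the left. To be left alone.
- spoon: Steel spoon lying on the dresser, 150 mm long along its x. To be left alone.
- jar: Glass jar with a steel cap, 68 mm across, 90 mm tall, beyond the covers. Origin: centre of its foot. To be left alone.
- tin: White tin with a steel top, 80 mm across, 85 mm tall, beyond the covers. Origin: centre of its foot. To be left alone.
Things that resemble listed ones, but are neither listed nor needed, are in the scene too. What is shaped like the lid_small but green is not meant. What is shaped like the lid_large but pink is not meant.

How it is judged:
By the outcome, as a careful person would: the job done as asked, in the order asked, and still so for the second after the job is handed in, with the robot touching nothing.
It also fails if it takes over 61 s, if anything falls off the work surface, if the arm or the gripper's body presses on something with over 40 N, if the wrist force passes 120 N, or if a joint passes its speed limit or range.

### The arm

A 7-joint arm with a two-finger parallel gripper is mounted at the origin on the work surface. World frame = base frame: x ahead of the robot, y to its left, z up, the work surface at z = 0. Lengths are in mm, angles in rad, forces in N, time in s.
With the tool pointing down it reaches from about 375 to 925 mm from the base axis. Payload 3.1 kg.
Tool frame: the origin (TCP) lies on the centre line of the jaws, within the pads' length; the fingertips stand 11 mm ahead of it and the grasp point (between the pads) lies 8 mm behind it; z points along the fingers, y is the line along which they close (so a half turn about z gives the same grasp; the last joint's range is limited). The gripper opens to 85 mm and grips with 20 to 120 N. Pads are 22 mm wide; open, the fingers measure 114 mm over their backs; the gripper's body (76 mm by 85 mm) begins 54 mm behind the grasp point. The pads swing forward as they close: fully open they stand 13 mm farther back than shut.
Start: joints at [1.004, 0.383, 0.044, 1.598, -0.018, 1.161, -0.05], TCP at [293.699, -579.866, 242.269] pointing down, gripper open.
Joint ranges: [-2.61, 2.61], [-0.41, 2.15], [-1.48, 1.57], [0, 2.5], [-1.57, 4.71], [0.05, 1.97], [-2.85, 2.85]. Speed limits (rad/s): [2.79, 2.79, 3.14, 3.14, 3.14, 3.14, 3.14].

### API

Orientations are given as a unit quaternion [w, x, y, z].
In Python, from rig import env gives the robot as it stands. The module is installed in compiled form; this text tells all that it offers.
- The arm moves only by the tool drive_tool, never from a script. Its argument "commands" is a list of rows, each a list of 7 numbers: the closure, from 0 (fully open) to 1 (shut), then the shift along the tool's x, y, z in m, then the turn, a rotation vector about the tool's x, y, z in degrees. A call has exactly 8 rows; each row is the pose to reach, as a shift and turn from the pose commanded when the call began, along the tool's axes at that moment; what a row does not reach only later rows make up. A row lasts 1/12 s, in which the tool goes at most 41.7 mm and 7.16 degrees, less where a joint would pass 70% of its speed; a pose out of reach is approached as far as the arm can. A call with a gripper value outside its range is refused whole. The fingers move at their own pace and stop on an object; the grip force is fixed at half the most. Time passes only in rows, so rows that repeat a pose let the fingers close, or fill a call up. It gives the time, the measured TCP pose, the force, the opening and the grip force at its end, in the units of the state.
- env.get_state(): the state, without advancing time (a new reading comes with each control period).
- env.grab_frame(name): name is "scene" or "top" or "wrist"; returns a dict with "img" (400x640x3 uint8, blue, green, red), "camera_matrix" (3x3 intrinsics, pixels), "R" (3x3) and "t" (3): a world point X has camera coordinates R X + t; the wrist camera has in their place "mount" (4x4, takes a point from camera to tool coordinates, whose origin is the TCP and whose axes are the flange's). Camera axes: x right, y down, z forward; pixel columns grow to the right and rows downward; lengths in mm; the calibration is good to about 2 mm. A picture is of the moment at which its call begins: read the wrist's pose just before it. There is no depth.
- env.job_done(): hands the job in; it is judged then, once.
The state is a dict: "time_s": time; "joint_positions": joint angles; "joint_velocities": joint speeds; "joint_torque": joint torques, N m; "tcp_pos": TCP position; "eef_rot": TCP orientation; "wrist_force": force on the tool from outside, world axes, zero at the start; "torque": the same for the moment, N m; "opening": opening from 0.0 (shut) to 1.0 (fully open); "grip_force": force on a finger pad.
Only numpy, scipy, OpenCV 4.12 (cv2) and the standard library are available. Lean on these libraries where they do the work, as an engineer would, in place of code of your own. Each camera call takes 0.05 s, during which the arm holds its last target. There are 200 camera calls.

## Working session

There is one attempt and no reset: what is moved stays moved. The work goes in short steps, Python scripts to look and compute and a tool call to move; the robot and the scene stay as the last step left them, time stands still between calls to the robot, and variables do not carry over. Pictures are saved under pics/ and viewed, at most 10 in all, crops included, and the job is handed in when it is done.

Besides the shell and the picture viewer there is one more tool, called after "Request:" by a JSON object that holds its "fn" and its "kwargs". drive_tool: Moves the arm, as the interface text tells. Its arguments: {"type":"object","properties":{"commands":{"type":"array"}},"required":["commands"]}

```bash
mkdir -p pics; python3 - <<'E'
from rig import env
import cv2
s=env.get_state()
print({k:s[k] for k in('time_s','tcp_pos','eef_rot','wrist_force','opening')})
for n in('scene','top'):
    f=env.grab_frame(n); cv2.imwrite(f'pics/{n}0.png',f['img']); print(n,f['camera_matrix'],f['R'],f['t'])
E
```

```text
{'time_s': 0.0, 'tcp_pos': array([ 293.30731826, -579.02555773,  240.87188198]), 'eef_rot': array([-1.27296673e-03,  9.72638529e-01,  2.32319906e-01, -3.63902502e-04]), 'wrist_force': array([-0.25495175, -0.47513433, -0.0108858 ]), 'opening': 0.99902028434661}
scene [[437.34803322   0.         319.6290425 ]
 [  0.         437.34803322 199.86269698]
 [  0.           0.           1.        ]] [[ 0.31120042  0.95034168 -0.00223333]
 [ 0.57490366 -0.19012909 -0.79582455]
 [-0.75672986  0.24637699 -0.60552316]] [-169.48097526 -227.20676556 1693.32768679]
top [[511.26919758   0.         322.1551286 ]
 [  0.         511.26919758 203.05146158]
 [  0.           0.           1.        ]] [[-0.06160379 -0.99809963  0.00144682]
 [-0.97726433  0.06002304 -0.20335107]
 [ 0.20287779 -0.01394112 -0.97910482]] [  37.82629276  540.01459704 1559.54188846]
```

View pics/scene0.png

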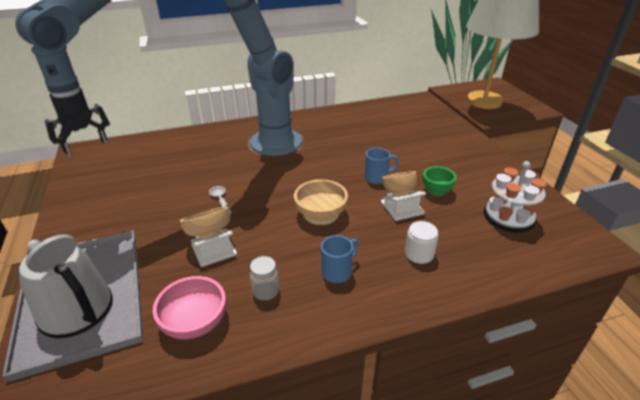

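View pics/top0.png

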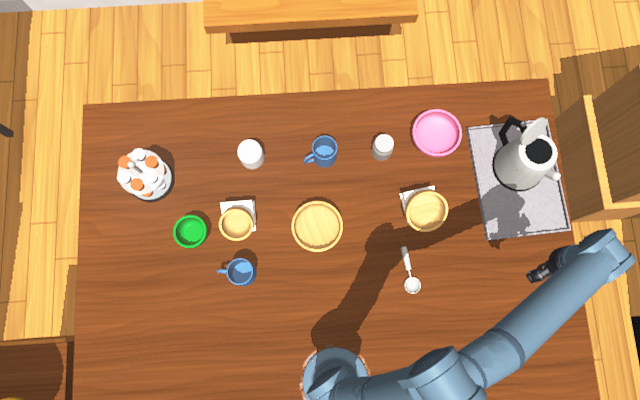

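The scene view shows the medium cover on its rest at (207,220), the large one at (321,202) and the small one at (400,183). In the top view they are at (427,211), (317,226) and (237,223), and both rests rise away from the robot. I'll fit the rim ellipses and solve for each circle's pose.

```bash
cat > h.py <<'E'
import numpy as np, cv2
from rig import env
from scipy.spatial.transform import Rotation as Ro
def tool():
    s=env.get_state(); q=s['eef_rot']; return Ro.from_quat([q[1],q[2],q[3],q[0]]).as_matrix(), s['tcp_pos'], s
def grab(n,save=None):
    R,p,_=tool(); f=env.grab_frame(n)
    if save: cv2.imwrite(f'pics/{save}.png',f['img'])
    if n=='wrist':
        M=f['mount']; A=R@M[:3,:3]; c=R@M[:3,3]+p      # world = A cam + c
    else: A=f['R'].T; c=-A@f['t']
    return f['img'],f['camera_matrix'],A,c
def wood(img,lo=(8,45,110),hi=(28,190,255)):
    m=cv2.inRange(cv2.cvtColor(img,cv2.COLOR_BGR2HSV),lo,hi)
    return cv2.morphologyEx(m,cv2.MORPH_CLOSE,np.ones((5,5)))
def ray(px,K,A,c,z):
    d=A@np.linalg.solve(K,[px[0],px[1],1]); return c+d*(z-c[2])/d[2]
def circle(e,K,r,A,c):
    """two poses (centre, normal) of a circle of radius r seen as cv2 ellipse e"""
    (u,v),(a,b),t=e; t=np.radians(t); a/=2;b/=2
    T=np.array([[np.cos(t),-np.sin(t),u],[np.sin(t),np.cos(t),v],[0,0,1]])
    Ti=np.linalg.inv(T); C=Ti.T@np.diag([1/a**2,1/b**2,-1])@Ti
    w,V=np.linalg.eigh(K.T@C@K)
    # signature (-,+,+): w[0]<0<w[1]<=w[2]
    l3,l2,l1=w; out=[]
    g=np.sqrt((l1-l2)/(l1-l3)); h=np.sqrt((l2-l3)/(l1-l3))
    for s in(1,-1):
        n=V@[s*0,0,0] if 0 else V@np.array([h*0,0,0])
        n=V[:,2]*s*g+V[:,0]*h
        k=r/np.sqrt(-l1*l3)
        cen=k*(V[:,2]*s*l3*g+V[:,0]*l1*h)
        if cen[2]<0: cen=-cen
        N=A@n; N*=np.sign(N[2]); out.append((A@cen+c,N))
    return out
E
python3 - <<'E'
from h import *
img,K,A,c=grab('top'); m=wood(img)
for n,(u,v),r,z in(('L',(317,226),80,70),('M',(427,211),66,97.6),('S',(237,223),52,97.6)):
    sub=np.zeros_like(m); sub[v-35:v+35,u-35:u+35]=m[v-35:v+35,u-35:u+35]
    cs,_=cv2.findContours(sub,cv2.RETR_EXTERNAL,cv2.CHAIN_APPROX_NONE)
    k=max(cs,key=cv2.contourArea); e=cv2.fitEllipse(cv2.convexHull(k)); print(n,e,ray(e[0],K,A,c,z).round(1))
    for C,N in circle(e,K,r,A,c): print('  ',C.round(1),N.round(3),np.degrees(np.arccos(N[2])).round(1),np.degrees(np.arctan2(N[1],N[0])).round(1))
f=env.grab_frame('wrist'); print(f['camera_matrix'],f['mount'].round(3))
E
```

```text
Traceback (most recent call last):
cv2.error: OpenCV(4.12.0) /io/opencv/modules/imgproc/src/shapedescr.cpp:361: error: (-201:Incorrect size of input array) There should be at least 5 points to fit the ellipse in function 'fitEllipseNoDirect'
```

```bash
python3 - <<'E'
s=open('h.py').read()
s=s.replace("        n=V@[s*0,0,0] if 0 else V@np.array([h*0,0,0])\n","")
open('h.py','w').write(s)
from h import *
im=cv2.imread('pics/top0.png'); H=cv2.cvtColor(im,cv2.COLOR_BGR2HSV)
for u,v in((317,226),(427,211),(237,223),(300,240),(427,230),(350,280),(280,200),(338,210),(408,205)): print(u,v,H[v,u])
f=env.grab_frame('wrist'); print(f['camera_matrix'],f['mount'].round(3))
E
```

```text
317 226 [ 25  97 255]
427 211 [ 25  97 255]
237 223 [ 27  90 255]
300 240 [ 16 139 165]
427 230 [ 17 133 204]
350 280 [ 12 170 177]
280 200 [ 11 161 165]
338 210 [ 11 165  94]
408 205 [ 18 134 244]
[[334.50348154   0.         315.73056413]
 [  0.         334.50348154 201.57069658]
 [  0.           0.           1.        ]] [[ 0.00000e+00 -9.55000e-01 -2.96000e-01  7.57590e+01]
 [ 1.00000e+00 -0.00000e+00  1.00000e-03 -6.40000e-02]
 [-1.00000e-03 -2.96000e-01  9.55000e-01 -1.32975e+02]
 [ 0.00000e+00  0.00000e+00  0.00000e+00  1.00000e+00]]
```

```bash
sed -i 's/lo=(8,45,110),hi=(28,190,255)/lo=(14,50,110),hi=(32,152,255)/' h.py; cat >> h.py <<'E'
def fit(img,u,v,w,mask=None):
    m=wood(img) if mask is None else mask; sub=np.zeros_like(m); s=np.s_[max(v-w,0):v+w,max(u-w,0):u+w]; sub[s]=m[s]
    cs,_=cv2.findContours(sub,cv2.RETR_EXTERNAL,cv2.CHAIN_APPROX_NONE)
    k=max(cs,key=cv2.contourArea); return cv2.fitEllipse(cv2.convexHull(k)),k
def show(n,e,K,r,A,c,z):
    print(n,np.round(np.hstack([e[0],e[1],e[2]]),1),'ray',ray(e[0],K,A,c,z).round(1))
    for C,N in circle(e,K,r,A,c): print('  ',C.round(1),N.round(3),'tilt',np.degrees(np.arccos(N[2])).round(1),'az',np.degrees(np.arctan2(N[1],N[0])).round(1))
E
python3 - <<'E'
from h import *
img,K,A,c=grab('top'); o=img.copy()
for n,(u,v),r,z in(('L',(317,226),80,70),('M',(427,211),66,97.6),('S',(237,223),52,97.6)):
    e,k=fit(img,u,v,34 if n=='L' else 28); show(n,e,K,r,A,c,z); cv2.drawContours(o,[k],-1,(255,0,0),1); cv2.ellipse(o,e,(0,255,0),1)
cv2.imwrite('pics/top_fit.png',cv2.resize(o[170:270,190:470],None,fx=2.8,fy=2.8,interpolation=cv2.INTER_NEAREST))
E
```

```text
L [316.7 225.9  51.7  52.   59.5] ray [467.2  26.2  70. ]
   [465.2  26.   81.2] [-0.253 -0.037  0.967] tilt 14.8 az -171.8
   [466.   26.3  81.3] [-0.065  0.038  0.997] tilt 4.3 az 149.9
M [425.6 210.2  42.4  44.8  78.8] ray [ 490.7 -310.2   97.6]
   [ 484.3 -302.7  129.7] [-0.428  0.133  0.894] tilt 26.6 az 162.8
   [ 485.7 -302.4  129.9] [0.095 0.272 0.958] tilt 16.8 az 70.7
S [235.8 223.3  34.3  35.5  96.5] ray [485.7 272.   97.6]
   [478.3 265.4 137.9] [-0.367 -0.073  0.927] tilt 22.0 az -168.8
   [479.  265.1 138. ] [ 0.032 -0.229  0.973] tilt 13.4 az -82.2
```

View pics/top_fit.png

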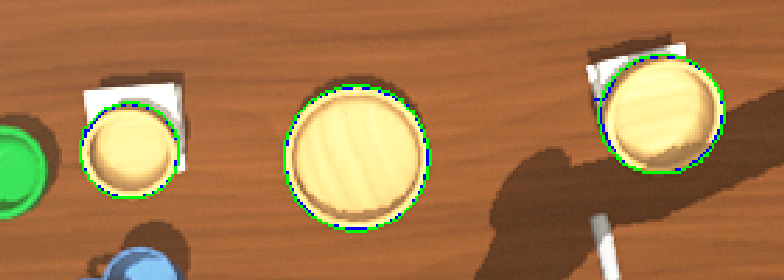

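```bash
cat >> h.py <<'E'
def go(P,x,z):
    """print shift (m) and rotvec (deg) in tool axes to TCP P with tool z, tool x near x"""
    R,p,s=tool(); z=np.array(z,float)/np.linalg.norm(z); y=np.cross(z,x); y/=np.linalg.norm(y); T=np.c_[np.cross(y,z),y,z]
    rv=np.degrees(Ro.from_matrix(R.T@T).as_rotvec())
    print('t%.2f'%s['time_s'],'at',p.round(1),'shift',((R.T@(np.array(P)-p))/1000).round(4),'turn',rv.round(1),'open',round(s['opening'],3),'grip',round(float(np.max(s['grip_force'])),1))
E
python3 - <<'E'
from h import *
a=np.radians(13); go((500,-310,260),(np.cos(a),np.sin(a),0),(0,0,-1))
E
```

```text
t0.25 at [ 293.5 -579.5  241.6] shift [ 0.306  -0.1471 -0.0182] turn [-0.1  0.  13.9] open 1.002 grip 0.0
```

Request:
{"fn": "drive_tool", "kwargs": {"commands": [[0.5,0.3,-0.144,-0.018,0,0,14],[0.5,0.3,-0.144,-0.018,0,0,14],[0.5,0.3,-0.144,-0.018,0,0,14],[0.5,0.3,-0.144,-0.018,0,0,14],[0.5,0.3,-0.144,-0.018,0,0,14],[0.5,0.3,-0.144,-0.018,0,0,14],[0.5,0.3,-0.144,-0.018,0,0,14],[0.5,0.3,-0.144,-0.018,0,0,14]]}}

```text
time_s: 0.92
tcp_pos: [496.5, -314.8, 260.5]
eef_rot: [0.0, 0.994, 0.112, 0.0]
wrist_force: [0.4, -1.0, -1.3]
opening: 0.5
grip_force: 0.0
```

```bash
python3 - <<'E'
from h import *
img,K,A,c=grab('wrist','w1'); R,p,s=tool(); print(p,s['opening'],np.abs(s['joint_velocities']).max())
u=K@(A.T@(np.array([490,-310,97])-c)); print(u/u[2])
E
```

```text
[ 504.58594855 -303.40278062  261.15898088] 0.5034002938377756 0.16469980155845435
[308.8817038  190.42376817   1.        ]
```

View pics/w1.png

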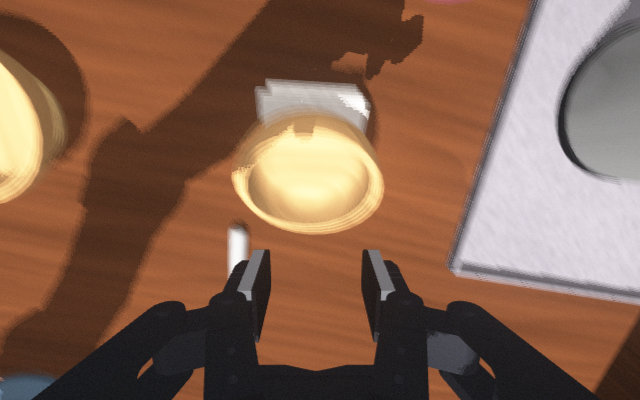

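The motion blur shows the arm had not settled. The rim is around (310,185) leaning toward the image bottom, with the high edge of the rest at (315,85). I'll view along the lid axis so the outline is purely the rim.

```bash
python3 - <<'E'
from h import *
a=np.radians(13); go((423,-326,208),(np.cos(a),np.sin(a),0),(.516,.12,-.848))
E
```

```text
t0.97 at [ 504.6 -303.4  261.2] shift [-0.085   0.0029  0.0525] turn [-0.4 31.5  0.6] open 0.503 grip 0.0
```

Request:
{"fn": "drive_tool", "kwargs": {"commands": [[0.5,-0.02,0.001,0.012,0,7,0],[0.5,-0.04,0.002,0.025,0,14,0],[0.5,-0.06,0.003,0.04,0,21,0],[0.5,-0.085,0.003,0.052,0,28,0],[0.5,-0.085,0.003,0.052,0,31.5,0],[0.5,-0.085,0.003,0.052,0,31.5,0],[0.5,-0.085,0.003,0.052,0,31.5,0],[0.5,-0.085,0.003,0.052,0,31.5,0]]}}

```text
time_s: 1.63
tcp_pos: [412.9, -338.8, 208.1]
eef_rot: [-0.03, 0.957, 0.107, 0.269]
wrist_force: [-0.2, -0.3, 0.7]
opening: 0.5
grip_force: 0.0
```

```bash
python3 - <<'E'
from h import *
img,K,A,c=grab('wrist'); R,p,s=tool(); print(p,R[:,2].round(3),np.abs(s['joint_velocities']).max())
u=K@(A.T@(np.array([490,-310,97])-c)); u=(u/u[2]).astype(int); print(u)
e,k=fit(img,u[0],u[1],130); show('M',e,K,66,A,c,97.6)
cv2.drawContours(img,[k],-1,(255,0,0),1); cv2.ellipse(img,e,(0,255,0),1); cv2.imwrite('pics/w2.png',img)
E
```

```text
[ 414.26820326 -338.4940102   208.8496636 ] [ 0.509  0.116 -0.853] 0.02294831100589097
[302 179   1]
M [305.7 175.2 155.7 160.1 105.4] ray [ 494.4 -311.9   97.6]
   [ 496.5 -312.7   99.4] [-0.074 -0.096  0.993] tilt 6.9 az -127.7
   [ 489.8 -312.7   97.2] [-0.517 -0.094  0.851] tilt 31.7 az -169.7
```

View pics/w2.png

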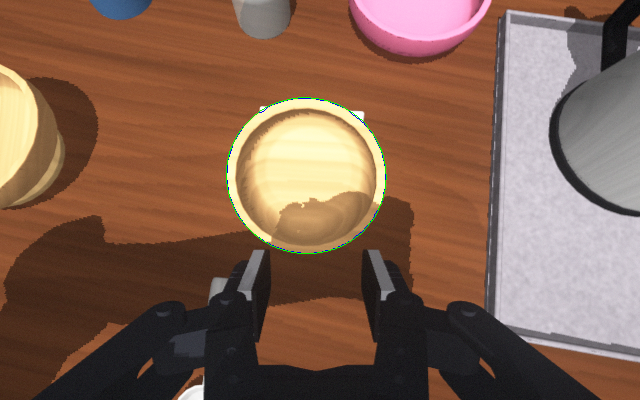

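The fit is clean: rim centre (490,-313,97), tilt 31.7°, which agrees with the expected 97.6 mm height and 32°. I'll grasp the wall on the −y side.

```bash
python3 - <<'E'
from h import *
C=np.array([489.8,-312.7,97.4]); az=np.radians(-169.7); t=np.radians(32)
N=np.array([np.sin(t)*np.cos(az),np.sin(t)*np.sin(az),np.cos(t)]); x=-np.array([np.cos(az),np.sin(az),0]); y=np.cross(-N,x); y/=np.linalg.norm(y); print(y)
G=C+62*y
for d in(35,-5): go(G+d*N,x,-N)
E
```

```text
[ 0.17880222 -0.98388504  0.        ]
t1.68 at [ 414.3 -338.5  208.8] shift [0.0067 0.0528 0.1001] turn [-1.3  0.5  2.2] open 0.499 grip 0.0
t1.68 at [ 414.3 -338.5  208.8] shift [0.0071 0.0537 0.1401] turn [-1.3  0.5  2.2] open 0.499 grip 0.0
```

Request:
{"fn": "drive_tool", "kwargs": {"commands": [[0.5,0.003,0.02,0.03,0,0,1],[0.5,0.005,0.04,0.06,-1.3,0.5,2.2],[0.5,0.007,0.053,0.085,-1.3,0.5,2.2],[0.5,0.007,0.053,0.1,-1.3,0.5,2.2],[0.5,0.007,0.053,0.1,-1.3,0.5,2.2],[0.5,0.007,0.053,0.1,-1.3,0.5,2.2],[0.5,0.007,0.053,0.1,-1.3,0.5,2.2],[0.5,0.007,0.053,0.1,-1.3,0.5,2.2]]}}

```text
time_s: 2.35
tcp_pos: [482.6, -377.7, 128.3]
eef_rot: [-0.024, 0.957, 0.087, 0.275]
wrist_force: [-0.2, 0.1, -0.1]
opening: 0.498
grip_force: 0.0
```

```bash
cat >> h.py <<'E'
def frame(C,azd,tilt=32):
    az=np.radians(azd); t=np.radians(tilt)
    N=np.array([np.sin(t)*np.cos(az),np.sin(t)*np.sin(az),np.cos(t)]); x=-np.array([np.cos(az),np.sin(az),0]); y=np.cross(-N,x); return N,x,y/np.linalg.norm(y)
E
python3 - <<'E'
from h import *
C=np.array([489.8,-312.7,97.4]); N,x,y=frame(C,-169.7)
go(C+62*y-5*N,x,-N)
img,K,A,c=grab('wrist','w3')
E
```

```text
t2.35 at [ 482.6 -377.7  128.3] shift [-0.0005 -0.0007  0.0411] turn [ 0.1 -0.1  0.1] open 0.498 grip 0.0
```

View pics/w3.png

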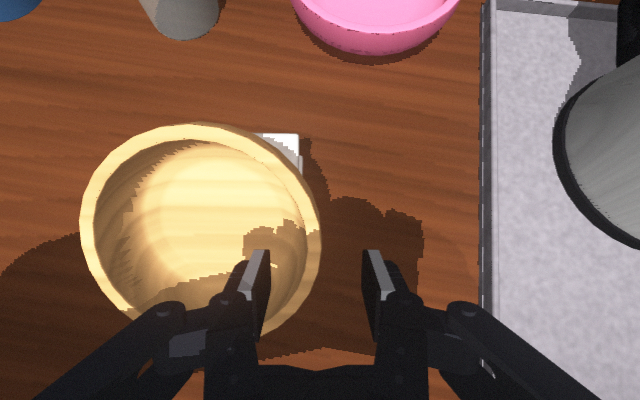

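The rim's right wall at (312,250) lies midway between the pads at (258,275) and (375,275), so I descend and close.

Request:
{"fn": "drive_tool", "kwargs": {"commands": [[0.5,0,-0.0005,0.015,0,0,0],[0.5,0,-0.0005,0.028,0,0,0],[0.5,0,-0.0005,0.036,0,0,0],[0.5,0,-0.0005,0.041,0,0,0],[0.6,0,-0.0005,0.041,0,0,0],[0.7,0,-0.0005,0.041,0,0,0],[0.75,0,-0.0005,0.041,0,0,0],[0.8,0,-0.0005,0.041,0,0,0]]}}

```text
time_s: 3.07
tcp_pos: [503.3, -373.3, 92.3]
eef_rot: [-0.025, 0.957, 0.086, 0.275]
wrist_force: [-0.2, -0.2, 0.2]
opening: 0.203
grip_force: 0.0
```

Request:
{"fn": "drive_tool", "kwargs": {"commands": [[0.83,0,0,0,0,0,0],[0.86,0,0,0,0,0,0],[0.89,0,0,0,0,0,0],[0.92,0,0,0,0,0,0],[0.96,0,0,0,0,0,0],[1,0,0,0,0,0,0],[1,0,0,0,0,0,0],[1,0,0,0,0,0,0]]}}

```text
time_s: 3.73
tcp_pos: [503.1, -372.2, 92.8]
eef_rot: [-0.026, 0.957, 0.086, 0.275]
wrist_force: [-3.6, 1.2, 5.6]
opening: 0.082
grip_force: 58.6
```

Request:
{"fn": "drive_tool", "kwargs": {"commands": [[1,0,0,-0.004,0,0,0],[1,0,0,-0.012,0,0,0],[1,0,0,-0.024,0,0,0],[1,0,0,-0.04,0,0,0],[1,0,0,-0.06,0,0,0],[1,0,0,-0.08,0,0,0],[1,0,0,-0.09,0,0,0],[1,0,0,-0.09,0,0,0]]}}

```text
time_s: 4.4
tcp_pos: [455.3, -384.8, 170.9]
eef_rot: [-0.022, 0.957, 0.085, 0.275]
wrist_force: [0.3, -0.2, -1.0]
opening: 0.077
grip_force: 58.9
```

```bash
python3 - <<'E'
from h import *
R,p,s=tool(); print(s['wrist_force'],s['torque'])
N,x,y=frame(0,-169.7)
for z in(250,): go((490,-200,z),x,(0,0,-1))
E
```

```text
[ 0.29089819 -0.22119487 -1.00114703] [-0.30099653  0.76735965 -0.09075778]
t4.40 at [ 455.3 -384.8  170.9] shift [ 0.0988 -0.1755 -0.0326] turn [  0.4 -32.1  -0.1] open 0.077 grip 58.9
```

Request:
{"fn": "drive_tool", "kwargs": {"commands": [[1,0.01,-0.02,-0.005,0,-4,0],[1,0.02,-0.04,-0.01,0,-9,0],[1,0.035,-0.065,-0.015,0,-14,0],[1,0.05,-0.09,-0.02,0,-19,0],[1,0.065,-0.12,-0.025,0,-24,0],[1,0.08,-0.145,-0.03,0,-28,0],[1,0.095,-0.165,-0.03,0,-31,0],[1,0.099,-0.175,-0.03,0.4,-32.1,0]]}}

```text
time_s: 5.07
tcp_pos: [497.2, -189.9, 248.1]
eef_rot: [-0.004, 0.995, 0.096, 0.001]
wrist_force: [1.8, 0.5, -1.3]
opening: 0.074
grip_force: 58.9
```

```bash
python3 - <<'E'
from h import *
N,x,y=frame(0,-169.7)
go(np.array([467,26,210])+62*y,x,(0,0,-1))
E
```

```text
t5.07 at [ 497.2 -189.9  248.1] shift [ 0.0108 -0.1554  0.0394] turn [-0.5 -0.1  0.7] open 0.074 grip 58.9
```

Request:
{"fn": "drive_tool", "kwargs": {"commands": [[1,0.001,-0.02,0.005,0,0,0],[1,0.003,-0.045,0.01,-0.5,0,0.7],[1,0.005,-0.075,0.02,-0.5,0,0.7],[1,0.007,-0.105,0.03,-0.5,0,0.7],[1,0.009,-0.135,0.035,-0.5,0,0.7],[1,0.011,-0.15,0.039,-0.5,0,0.7],[1,0.011,-0.155,0.039,-0.5,0,0.7],[1,0.011,-0.155,0.039,-0.5,0,0.7]]}}

```text
time_s: 5.73
tcp_pos: [474.2, -40.5, 207.6]
eef_rot: [0.0, 0.996, 0.087, -0.002]
wrist_force: [0.2, -0.8, -1.9]
opening: 0.075
grip_force: 58.9
```

```bash
python3 - <<'E'
from h import *
N,x,y=frame(0,-169.7)
go(np.array([467,26,210])+62*y,x,(0,0,-1))
i1=grab('wrist')[0]; i2=grab('scene')[0]; 
cv2.imwrite('pics/c1.png',np.vstack([cv2.resize(i1,(480,300)),cv2.resize(i2[100:250,220:460],(480,300))]))
E
```

```text
t5.73 at [474.2 -40.5 207.6] shift [ 0.0047 -0.0047 -0.0024] turn [ 0.   0.2 -0.4] open 0.075 grip 58.9
```

View pics/c1.png

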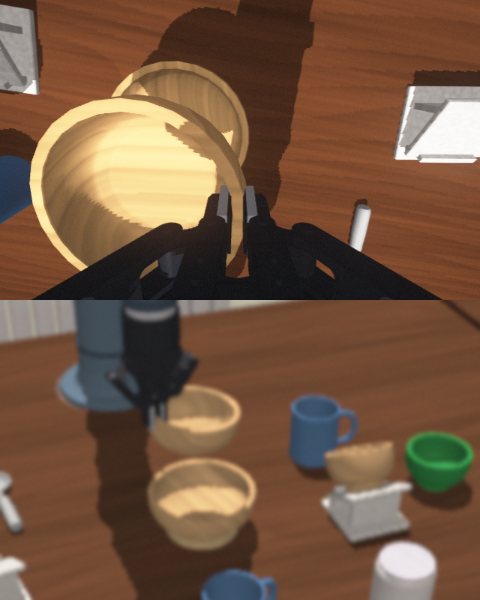

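Wrist view (top panel): the medium cover is held level, with an arc of the large rim showing behind it at about (160..330, 85..200) in full-resolution pixels. Scene view: the medium hangs above the large. I'll cast the visible arc onto z=70 and fit the known 80 mm circle.

```bash
cat >> h.py <<'E'
from scipy.optimize import least_squares
def arc(K,A,c,img,box,r,z,pred=None):
    m=wood(img); cs,_=cv2.findContours(m,cv2.RETR_EXTERNAL,cv2.CHAIN_APPROX_NONE)
    k=max(cs,key=cv2.contourArea)[:,0,:]; u0,v0,u1,v1=box
    k=k[(k[:,0]>u0)&(k[:,0]<u1)&(k[:,1]>v0)&(k[:,1]<v1)]
    P=np.array([ray(q,K,A,c,z)[:2] for q in k])
    f=lambda q,rr=r:np.hypot(*(P-q[:2]).T)-rr
    s=least_squares(f,P.mean(0)-[60,-60],loss='soft_l1'); fr=least_squares(lambda q:np.hypot(*(P-q[:2]).T)-q[2],[*s.x,r],loss='soft_l1')
    print(len(P),'centre',s.x.round(1),'rms',np.sqrt((s.fun**2).mean()).round(2),'free',fr.x.round(1)); return k,s.x
E
python3 - <<'E'
from h import *
img,K,A,c=grab('wrist')
k,q=arc(K,A,c,img,(180,70,340,205),80,70)
print(k.min(0),k.max(0))
u=K@(A.T@(np.array([467,26,70])-c)); print((u/u[2])[:2])
img,K,A,c=grab('scene')
for n,(cen,r) in dict(L=((*q,70),80),L2=((467,26,70),80)).items():
    th=np.linspace(0,6.28,90); P=np.array(cen)+r*np.c_[np.cos(th),np.sin(th),0*th]; U=(A.T@(P-c).T).T@K.T; U=U[:,:2]/U[:,2:]; print(n,'pred',U.min(0).round(1),U.max(0).round(1))
cs,_=cv2.findContours(wood(img,lo=(12,50,90)),cv2.RETR_EXTERNAL,cv2.CHAIN_APPROX_NONE)
for k in cs:
    x,y,w,h=cv2.boundingRect(k)
    if 280<x+w/2<360 and 120<y<260 and w>15: print('box',x,y,x+w,y+h)
E
```

```text
209 centre [470.1  27. ] rms 0.45 free [471.9  26.   78.3]
[181  83] [326 204]
[231.78026663 187.75398463]
L pred [293.5 178.7] [347.3 210.7]
L2 pred [292.9 178.2] [346.6 210.1]
box 294 138 350 225
box 322 126 341 134
```

```bash
python3 - <<'E'
from h import *
N,x,y=frame(0,-169.7)
go(np.array([469.3,26.7,120])+62*y,x,(0,0,-1))
E
```

```text
t5.93 at [475.2 -44.4 208.6] shift [ 0.0069 -0.0093  0.0886] turn [ 0.1  0.1 -0.8] open 0.074 grip 58.9
```

Request:
{"fn": "drive_tool", "kwargs": {"commands": [[1,0.004,-0.005,0.01,0,0,-0.8],[1,0.007,-0.009,0.025,0,0,-0.8],[1,0.007,-0.009,0.045,0,0,-0.8],[1,0.007,-0.009,0.065,0,0,-0.8],[1,0.007,-0.009,0.08,0,0,-0.8],[1,0.007,-0.009,0.0885,0,0,-0.8],[1,0.007,-0.009,0.0885,0,0,-0.8],[1,0.007,-0.009,0.0885,0,0,-0.8]]}}

```text
time_s: 6.6
tcp_pos: [480.1, -32.7, 119.5]
eef_rot: [0.001, 0.996, 0.091, -0.001]
wrist_force: [0.5, -0.1, -2.5]
opening: 0.071
grip_force: 58.9
```

```bash
python3 - <<'E'
from h import *
N,x,y=frame(0,-169.7)
img,K,A,c=grab('wrist','w5')
go(np.array([469.3,26.7,85])+62*y,x,(0,0,-1)); R,p,s=tool(); print(s['wrist_force'],s['torque'],(p-62*y))
E
```

```text
t6.65 at [480.8 -32.6 120.4] shift [-0.0007  0.0015  0.0354] turn [0.1 0.  0.2] open 0.077 grip 58.9
[-0.13779984  0.29952381 -1.72728447] [-0.11830262 -0.01704058 -0.04278703] [469.73664666  28.39050914 120.3524667 ]
```

View pics/w5.png

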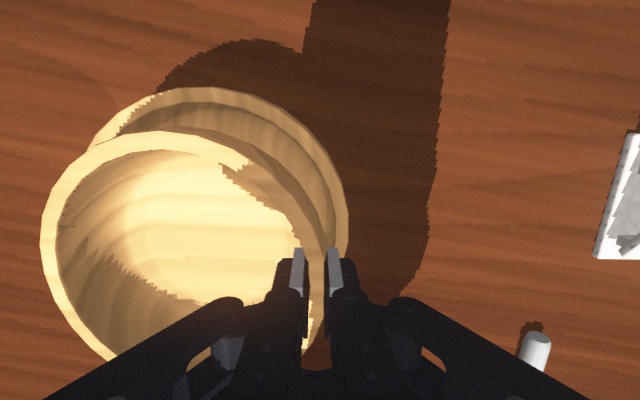

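The held cover is level over the large one, whose rim arc runs from (100,140) over (190,88) to (347,215). I'll fit both arcs from this picture.

```bash
python3 - <<'E'
from h import *
img,K,A,c=grab('wrist')
arc(K,A,c,img,(170,70,360,230),80,70)
for z in(123,126): arc(K,A,c,img,(20,150,110,350),66,z)
E
```

```text
237 centre [470.7  27.1] rms 0.55 free [474.4  25.1  76.2]
203 centre [473.1 143. ] rms 10.93 free [ -131.1 90565.8 90487.2]
203 centre [475.  140.8] rms 10.59 free [1.17000e+01 6.79942e+04 6.79175e+04]
```

Request:
{"fn": "drive_tool", "kwargs": {"commands": [[1,0,0.001,0.006,0,0,0],[1,0,0.001,0.013,0,0,0],[1,0,0.001,0.019,0,0,0],[1,0,0.001,0.024,0,0,0],[1,0,0.001,0.028,0,0,0],[1,0,0.001,0.031,0,0,0],[1,0,0.001,0.031,0,0,0],[1,0,0.001,0.031,0,0,0]]}}

```text
time_s: 7.37
tcp_pos: [480.5, -34.2, 89.7]
eef_rot: [0.001, 0.996, 0.091, -0.001]
wrist_force: [-3.1, -1.9, 7.1]
opening: 0.074
grip_force: 61.2
```

Request:
{"fn": "drive_tool", "kwargs": {"commands": [[1,0,0,0.0005,0,0,0],[1,0,0,0.001,0,0,0],[1,0,0,0.0015,0,0,0],[1,0,0,0.002,0,0,0],[1,0,0,0.0025,0,0,0],[1,0,0,0.0025,0,0,0],[1,0,0,0.0025,0,0,0],[1,0,0,0.0025,0,0,0]]}}

```text
time_s: 8.03
tcp_pos: [481.1, -35.1, 88.2]
eef_rot: [0.002, 0.996, 0.091, -0.001]
wrist_force: [-3.5, -3.9, 9.9]
opening: 0.079
grip_force: 65.9
```

```bash
python3 - <<'E'
from h import *
img,K,A,c=grab('scene')
w=grab('wrist')[0]; np.save('w6.npy',w)
cr=cv2.resize(img[160:240,270:380],(660,480),interpolation=cv2.INTER_CUBIC)
def pr(P):
    U=(A.T@(P-c).T).T@K.T; U=U[:,:2]/U[:,2:]; return ((U-[270,160])*6).astype(np.int32)
th=np.linspace(0,6.28,60); O=np.c_[np.cos(th),np.sin(th),0*th]
for r,z,col in((80,70,(255,0,0)),(66,90,(0,0,255))): cv2.polylines(cr,[pr(np.array([470,27,z])+r*O)],True,col,1)
cv2.imwrite('pics/c2.png',cr)
E
```

```text
(no output)
```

View pics/c2.png

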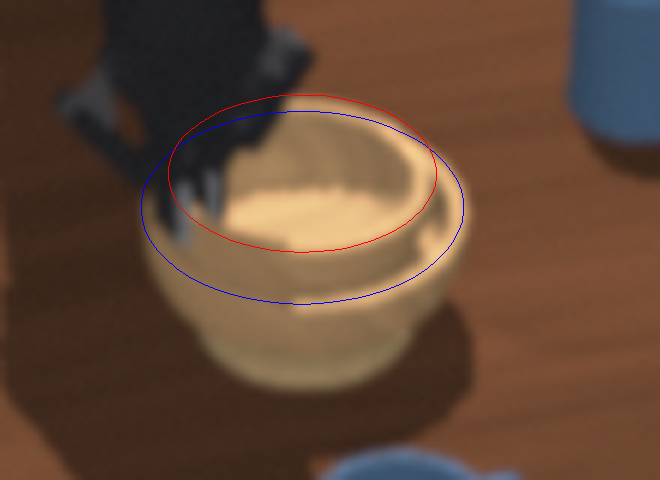

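The overlaid nested-rim circles match the real rims (M at z=90, L at z=70), so the medium is seated. I release it and rise.

Request:
{"fn": "drive_tool", "kwargs": {"commands": [[1,0,0,-0.001,0,0,0],[1,0,0,-0.0015,0,0,0],[0.85,0,0,-0.0015,0,0,0],[0.8,0,0,-0.0015,0,0,0],[0.75,0,0,-0.0015,0,0,0],[0.7,0,0,-0.0015,0,0,0],[0.7,0,0,-0.0015,0,0,0],[0.7,0,0,-0.0015,0,0,0]]}}

```text
time_s: 8.8
tcp_pos: [480.1, -33.3, 87.7]
eef_rot: [0.001, 0.996, 0.092, -0.001]
wrist_force: [-0.1, -0.2, 0.3]
opening: 0.297
grip_force: 0.0
```

Request:
{"fn": "drive_tool", "kwargs": {"commands": [[0.7,0,0,-0.008,0,0,0],[0.7,0,0,-0.02,0,0,0],[0.6,0,0,-0.04,0,0,0],[0.5,0,0,-0.07,0,0,0],[0.5,0,0,-0.1,0,0,0],[0.5,0,0,-0.13,0,0,0],[0.5,0,0,-0.15,0,0,0],[0.5,0,0,-0.15,0,0,0]]}}

```text
time_s: 9.47
tcp_pos: [484.2, -33.1, 244.0]
eef_rot: [0.002, 0.996, 0.092, 0.005]
wrist_force: [0.3, -1.0, 0.6]
opening: 0.501
grip_force: 0.0
```

```bash
python3 - <<'E'
from h import *
C=np.array([485.7,272,97.6]); N,x,y=frame(0,-175)
go(C+130*N,x,-N); 
img,K,A,c=grab('wrist','w7'); print(tool()[2]['wrist_force'])
E
```

```text
t9.47 at [484.2 -33.1 244. ] shift [-0.0117 -0.3064  0.0348] turn [-1.3 31.4  5.4] open 0.501 grip 0.0
[-1.10402683  0.87404725 -0.19708187]
```

View pics/w7.png

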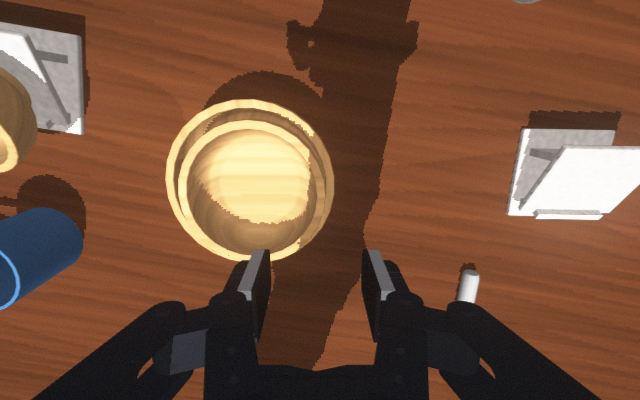

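The medium sits concentric and level in the large, with outer rim centre about (249,181) and inner about (248,190). Next I move to view the small cover along its axis, measuring by numbers only from here.

Request:
{"fn": "drive_tool", "kwargs": {"commands": [[0.5,-0.001,-0.035,0.003,0,4,0.7],[0.5,-0.003,-0.075,0.007,0,8,1.4],[0.5,-0.005,-0.115,0.012,0,13,2.1],[0.5,-0.007,-0.155,0.017,0,18,2.8],[0.5,-0.009,-0.195,0.022,0,22,3.5],[0.5,-0.01,-0.235,0.027,0,26,4.2],[0.5,-0.011,-0.275,0.032,-1,29,5],[0.5,-0.012,-0.306,0.035,-1.3,31.4,5.4]]}}

```text
time_s: 10.18
tcp_pos: [419.8, 225.8, 204.5]
eef_rot: [-0.009, 0.967, 0.046, 0.251]
wrist_force: [1.0, -0.6, -0.8]
opening: 0.503
grip_force: 0.0
```

Request:
{"fn": "drive_tool", "kwargs": {"commands": [[0.5,0,0,0,0,0,0],[0.5,0,0,0,0,0,0],[0.5,0,0,0,0,0,0],[0.5,0,0,0,0,0,0],[0.5,0,0,0,0,0,0],[0.5,0,0,0,0,0,0],[0.5,0,0,0,0,0,0],[0.5,0,0,0,0,0,0]]}}

```text
time_s: 10.85
tcp_pos: [422.3, 224.1, 205.8]
eef_rot: [-0.009, 0.967, 0.044, 0.25]
wrist_force: [-0.1, 0.5, -0.1]
opening: 0.503
grip_force: 0.0
```

```bash
python3 - <<'E'
from h import *
img,K,A,c=grab('wrist','w8')
u=K@(A.T@(np.array([485.7,272,97.6])-c)); u=(u/u[2]).astype(int); print(u)
e,k=fit(img,u[0],u[1],90); show('S',e,K,52,A,c,97.6); print(cv2.boundingRect(k))
h=cv2.convexHull(k); print('area ratio',cv2.contourArea(h)/(np.pi*e[1][0]*e[1][1]/4),cv2.contourArea(k)/cv2.contourArea(h))
R,p,s=tool(); print(p,R[:,2])
E
```

```text
[262 188   1]
S [260.8 185.6 124.7 130.7 112.5] ray [488.3 273.9  97.6]
   [485.9 273.2  96.5] [-0.456 -0.083  0.886] tilt 27.6 az -169.7
   [490.3 271.6  97.2] [ 0.007 -0.252  0.968] tilt 14.6 az -88.5
(196, 123, 129, 126)
area ratio 0.9941839591955083 0.9900647948164147
[422.17149716 224.23462658 205.81711229] [ 0.48338519  0.0395261  -0.87451498]
```

```bash
python3 - <<'E'
from h import *
im=cv2.imread('pics/top0.png'); f=env.grab_frame('top'); K=f['camera_matrix'];A=f['R'].T;c=-A@f['t']
H=cv2.cvtColor(im,cv2.COLOR_BGR2HSV)
for n,(u0,v0,u1,v1) in dict(M=(396,180,440,206),S=(215,194,262,222)).items():
    m=cv2.inRange(H[v0:v1,u0:u1],(0,0,165),(180,60,255))
    # top white pixel in each column -> high edge of the board
    P=[]
    for i in range(m.shape[1]):
        r=np.flatnonzero(m[:,i])
        if len(r): P.append((u0+i,v0+r[0]))
    P=np.array(P); print(n,P.tolist())
    W=np.array([ray(q,K,A,c,71)[:2] for q in P[3:-3]])
    d=cv2.fitLine(W.astype(np.float32),cv2.DIST_HUBER,0,.01,.01).ravel()[:2]; d*=-np.sign(d[1])
    print('edge dir',d,'low az',np.degrees(np.arctan2(-d[0]*-1*1,0) if 0 else np.arctan2(d[0]*-1*-1,0)) if 0 else np.degrees(np.arctan2(d[1],d[0]))-90)
E
```

```text
M [[399, 193], [400, 193], [401, 193], [402, 193], [403, 192], [404, 192], [405, 192], [406, 191], [407, 191], [408, 191], [409, 191], [410, 190], [411, 190], [412, 190], [413, 190], [414, 190], [415, 190], [416, 189], [417, 189], [418, 189], [419, 189], [420, 189], [421, 188], [422, 188], [423, 188], [424, 188], [425, 187], [426, 187], [427, 187], [428, 186], [429, 186], [430, 186], [431, 186], [432, 185], [433, 185], [434, 186]]
edge dir [ 0.16483676 -0.98632085] low az -170.51224
S [[220, 202], [221, 202], [222, 202], [223, 202], [224, 202], [225, 202], [226, 201], [227, 201], [228, 201], [229, 201], [230, 201], [231, 201], [232, 201], [233, 201], [234, 201], [235, 201], [236, 201], [237, 201], [238, 200], [239, 200], [240, 200], [241, 200], [242, 200], [243, 200], [244, 200], [245, 200], [246, 200], [247, 200], [248, 200], [249, 200], [250, 199], [251, 199], [252, 201], [253, 201], [254, 201], [255, 216]]
edge dir [ 0.01241004 -0.999923  ] low az -179.28894
```

The board edge gives az −170.5 for M, which matches the earlier −169.7, and −179 for S. I'll refine the S centre by casting the rim onto that known plane.

```bash
python3 - <<'E'
from h import *
img,K,A,c=grab('wrist')
e,k=fit(img,262,188,90); h=cv2.convexHull(k)[:,0,:]
for az in(-170,-178.8):
    N,x,y=frame(0,az); C=np.array([487,273,97.6]); ex=np.cross(y,-N)
    for _ in range(8):
        D=(A@np.linalg.solve(K,np.c_[h,np.ones(len(h))].T)).T; P=c+D*((N@(C-c))/(D@N))[:,None]
        q=np.c_[(P-C)@ex,(P-C)@y]
        s=least_squares(lambda v:np.hypot(*(q-v[:2]).T)-v[2],[0,0,52],loss='soft_l1')
        C=C+s.x[0]*ex+s.x[1]*y; C=C+[0,0,97.6-C[2]]
    print(az,C.round(1),'r',s.x[2].round(1),'rms',np.sqrt((s.fun**2).mean()).round(2))
N,x,y=frame(0,-178.8); print(y)
for d in(40,-5): go(C+48*y+d*N,x,-N)
E
```

```text
-170 [484.8 272.6  97.6] r 52.3 rms 0.53
-178.8 [484.7 273.6  97.6] r 52.6 rms 0.7
[ 0.02094242 -0.99978068  0.        ]
t11.00 at [422.  224.5 205.8] shift [0.001  0.0028 0.0855] turn [-1.8  3.   3.6] open 0.5 grip 0.0
t11.00 at [422.  224.5 205.8] shift [0.0033 0.0043 0.1304] turn [-1.8  3.   3.6] open 0.5 grip 0.0
```

Request:
{"fn": "drive_tool", "kwargs": {"commands": [[0.5,0,0.001,0.02,-0.5,1,1],[0.5,0.001,0.002,0.045,-1,2,2],[0.5,0.001,0.003,0.07,-1.8,3,3.6],[0.5,0.001,0.003,0.085,-1.8,3,3.6],[0.5,0.001,0.003,0.085,-1.8,3,3.6],[0.5,0.001,0.003,0.085,-1.8,3,3.6],[0.5,0.001,0.003,0.085,-1.8,3,3.6],[0.5,0.001,0.003,0.085,-1.8,3,3.6]]}}

```text
time_s: 11.67
tcp_pos: [449.5, 219.2, 120.1]
eef_rot: [-0.011, 0.973, 0.016, 0.23]
wrist_force: [-0.5, -0.5, -0.4]
opening: 0.5
grip_force: 0.0
```

```bash
python3 - <<'E'
from h import *
C=np.array([484.7,273.5,97.6]); N,x,y=frame(0,-178.8)
go(C+48*y-6*N,x,-N)
img,K,A,c=grab('wrist','w9')
# rim edges along the grip line: bright wood run on the row of the grip point
u=K@(A.T@(C+48*y-c)); u=u/u[2]; print('grip pt px',u)
for off in(44,52): v=K@(A.T@(C+off*y-c)); print(off,(v/v[2])[:2].round(1))
for dv in(-30,-20,-10): 
    m=wood(img)[int(u[1])+dv]; r=np.flatnonzero(m[int(u[0])-60:int(u[0])+60]); print(int(u[1])+dv,'rightmost wood',r.max()+int(u[0])-60)
for a in(-20,-30,-40):
    b=np.radians(a); v=K@(A.T@(C+52*(np.cos(b)*y-np.sin(b)*np.cross(y,-N))-c)); print(a,(v/v[2])[:2].round(1))
E
```

```text
t11.67 at [449.5 219.2 120.1] shift [ 0.023  -0.0046  0.0425] turn [-1.1  5.4  0.3] open 0.5 grip 0.0
grip pt px [306.89539536 204.36924115   1.        ]
44 [299.4 204.3]
52 [314.4 204.5]
174 rightmost wood 311
184 rightmost wood 313
194 rightmost wood 313
-20 [308.4 172.4]
-30 [300.7 156.6]
-40 [290.  141.8]
```

Request:
{"fn": "drive_tool", "kwargs": {"commands": [[0.5,0.018,-0.0046,0.0,-1.1,5.4,0.3],[0.5,0.018,-0.0046,0.0,-1.1,5.4,0.3],[0.5,0.018,-0.0046,0.0,-1.1,5.4,0.3],[0.5,0.018,-0.0046,0.0,-1.1,5.4,0.3],[0.5,0.018,-0.0046,0.0,-1.1,5.4,0.3],[0.5,0.018,-0.0046,0.0,-1.1,5.4,0.3],[0.5,0.018,-0.0046,0.0,-1.1,5.4,0.3],[0.5,0.018,-0.0046,0.0,-1.1,5.4,0.3]]}}

```text
time_s: 12.38
tcp_pos: [464.9, 225.3, 128.6]
eef_rot: [-0.004, 0.961, 0.012, 0.276]
wrist_force: [0.8, -0.8, -0.0]
opening: 0.501
grip_force: 0.0
```

```bash
python3 - <<'E'
from h import *
C=np.array([484.7,273.5,97.6]); N,x,y=frame(0,-178.8)
go(C+48*y-6*N,x,-N); print(tool()[2]['joint_positions'].round(3))
E
```

```text
t12.38 at [464.9 225.3 128.6] shift [0.0012 0.0004 0.0433] turn [-0.1 -0.   0.1] open 0.501 grip 0.0
[-1.817  0.2    1.156  2.396  0.633  0.27  -2.836]
```

Now on target, though joint 7 is near its limit, so I'll watch tracking. Descend and close.

Request:
{"fn": "drive_tool", "kwargs": {"commands": [[0.5,0.001,0.0005,0.012,0,0,0],[0.5,0.001,0.0005,0.025,0,0,0],[0.5,0.001,0.0005,0.035,0,0,0],[0.5,0.001,0.0005,0.043,0,0,0],[0.5,0.001,0.0005,0.043,0,0,0],[0.5,0.001,0.0005,0.043,0,0,0],[0.55,0.001,0.0005,0.043,0,0,0],[0.6,0.001,0.0005,0.043,0,0,0]]}}

```text
time_s: 13.05
tcp_pos: [488.9, 224.6, 93.0]
eef_rot: [-0.004, 0.961, 0.01, 0.276]
wrist_force: [0.2, -1.0, -0.0]
opening: 0.4
grip_force: 0.0
```

```bash
python3 - <<'E'
from h import *
C=np.array([484.7,273.5,97.6]); N,x,y=frame(0,-178.8)
go(C+48*y-6*N,x,-N); s=tool()[2]; print(s['joint_positions'].round(3),s['wrist_force'])
E
```

```text
t13.05 at [488.9 224.6  93. ] shift [-0.0002 -0.001   0.0005] turn [-0.1 -0.  -0. ] open 0.4 grip 0.0
[-1.552  0.341  0.937  2.366  0.515  0.139 -2.751] [ 0.16951716 -0.95550152 -0.03397711]
```

Request:
{"fn": "drive_tool", "kwargs": {"commands": [[0.7,0,-0.001,0,0,0,0],[0.78,0,-0.001,0,0,0,0],[0.83,0,-0.001,0,0,0,0],[0.87,0,-0.001,0,0,0,0],[0.9,0,-0.001,0,0,0,0],[0.94,0,-0.001,0,0,0,0],[1,0,-0.001,0,0,0,0],[1,0,-0.001,0,0,0,0]]}}

```text
time_s: 13.72
tcp_pos: [488.5, 227.0, 93.3]
eef_rot: [-0.005, 0.961, 0.011, 0.276]
wrist_force: [-11.0, -1.6, 15.0]
opening: 0.082
grip_force: 59.0
```

Request:
{"fn": "drive_tool", "kwargs": {"commands": [[1,0,0,0,0,0,0],[1,0,0,0,0,0,0],[1,0,0,-0.003,0,0,0],[1,0,0,-0.008,0,0,0],[1,0,0,-0.016,0,0,0],[1,0,0,-0.025,0,0,0],[1,0,0,-0.035,0,0,0],[1,0,0,-0.035,0,0,0]]}}

```text
time_s: 14.38
tcp_pos: [469.3, 225.4, 122.6]
eef_rot: [-0.004, 0.961, 0.011, 0.276]
wrist_force: [-0.5, 0.1, -1.3]
opening: 0.075
grip_force: 59.9
```

```bash
python3 - <<'E'
from h import *
N,x,y=frame(0,-178.8); R,p,s=tool()
go(p+[10,0,60],x,(0,0,-1)); print(s['joint_positions'].round(3),s['wrist_force'])
E
```

```text
t14.38 at [469.3 225.4 122.6] shift [ 0.0403  0.0001 -0.0456] turn [ -0.1 -32.    0.1] open 0.075 grip 59.9
[-1.774  0.237  1.127  2.39   0.565  0.238 -2.778] [-0.49102123  0.13409835 -1.34987881]
```

Request:
{"fn": "drive_tool", "kwargs": {"commands": [[1,0.004,0,-0.006,0,-3,0],[1,0.009,0,-0.012,0,-7,0],[1,0.015,0,-0.018,0,-12,0],[1,0.021,0,-0.024,0,-17,0],[1,0.027,0,-0.03,0,-22,0],[1,0.033,0,-0.036,0,-27,0],[1,0.038,0,-0.042,0,-31,0],[1,0.04,0,-0.046,0,-32,0]]}}

```text
time_s: 15.05
tcp_pos: [483.2, 224.9, 183.6]
eef_rot: [-0.001, 1.0, 0.01, 0.001]
wrist_force: [0.6, 0.2, -1.5]
opening: 0.08
grip_force: 59.9
```

```bash
python3 - <<'E'
from h import *
N,x,y=frame(0,-178.8); R,p,s=tool()
go(p+[0,0,30],x,(0,0,-1)); print(s['joint_positions'].round(3),s['wrist_force'],p-[479,225.5,183])
E
```

```text
t15.05 at [483.2 224.9 183.6] shift [ 0.0001 -0.     -0.03  ] turn [-0.1 -0.1 -0.1] open 0.08 grip 59.9
[-1.142  0.271  0.722  1.965 -0.215  0.98  -1.869] [ 0.55143901  0.17306309 -1.49374875] [ 4.15159207 -0.64528614  0.61428043]
```

```bash
python3 - <<'E'
from h import *
N,x,y=frame(0,-178.8)
go(np.array([469.5,27.3,205])+48*y,x,(0,0,-1))
E
```

```text
t15.05 at [483.2 224.9 183.6] shift [-0.0174  0.2452 -0.0217] turn [-0.1 -0.1 -0.1] open 0.08 grip 59.9
```

Request:
{"fn": "drive_tool", "kwargs": {"commands": [[1,-0.001,0.015,-0.01,0,0,0],[1,-0.004,0.045,-0.018,0,0,0],[1,-0.007,0.085,-0.022,0,0,0],[1,-0.01,0.125,-0.022,0,0,0],[1,-0.013,0.165,-0.022,0,0,0],[1,-0.015,0.2,-0.022,0,0,0],[1,-0.017,0.228,-0.022,0,0,0],[1,-0.0174,0.245,-0.022,0,0,0]]}}

```text
time_s: 15.72
tcp_pos: [466.7, -24.6, 203.8]
eef_rot: [-0.0, 1.0, 0.008, 0.0]
wrist_force: [0.2, 0.3, -2.0]
opening: 0.071
grip_force: 59.9
```

Request:
{"fn": "drive_tool", "kwargs": {"commands": [[1,0,0,0,0,0,0],[1,0,0,0,0,0,0],[1,0,0,0,0,0,0],[1,0,0,0,0,0,0],[1,0,0,0,0,0,0],[1,0,0,0,0,0,0],[1,0,0,0,0,0,0],[1,0,0,0,0,0,0]]}}

```text
time_s: 16.38
tcp_pos: [467.9, -19.4, 204.4]
eef_rot: [-0.0, 1.0, 0.012, 0.001]
wrist_force: [0.0, 0.7, -1.7]
opening: 0.075
grip_force: 59.9
```

```bash
python3 - <<'E'
from h import *
N,x,y=frame(0,-178.8)
go(np.array([469.5,27.3,140])+48*y,x,(0,0,-1)); R,p,s=tool(); print('S centre',p-48*y)
img,K,A,c=grab('wrist','w10')
cs,_=cv2.findContours(wood(img),cv2.RETR_EXTERNAL,cv2.CHAIN_APPROX_NONE); print([cv2.boundingRect(k) for k in cs if len(k)>60])
def pr(P): u=K@(A.T@(np.array(P)-c)); return (u/u[2])[:2].round(0)
for n,C,r in(('L',(470,27,70),80),('M',(469.5,27.5,90),66),('S',[*(p-48*y)[:2],209],52)): print(n,pr(C),[pr(np.array(C)+r*np.array([np.cos(t),np.sin(t),0])).tolist() for t in np.radians([0,-30,-60,-90,90,180])])
k,q=arc(K,A,c,img,(200,60,360,150),80,70); print(k.min(0),k.max(0))
E
```

```text
t16.38 at [467.9 -19.4 204.4] shift [0.0025 0.0014 0.0644] turn [-0.1 -0.1  0.2] open 0.075 grip 59.9
S centre [466.94266811  28.55663478 204.42907011]
[(97, 88, 260, 257)]
L [260. 190.] [[257.0, 88.0], [310.0, 104.0], [346.0, 143.0], [356.0, 192.0], [163.0, 188.0], [262.0, 276.0]]
M [255. 197.] [[252.0, 109.0], [298.0, 123.0], [331.0, 157.0], [341.0, 199.0], [169.0, 195.0], [257.0, 274.0]]
S [205. 281.] [[195.0, 162.0], [263.0, 181.0], [310.0, 227.0], [325.0, 283.0], [85.0, 278.0], [213.0, 377.0]]
159 centre [469.9  27. ] rms 0.29 free [471.2  26.7  78.8]
[201  88] [348 149]
```

The large cover hasn't moved, with its centre still at (469.9, 27.0). I'll check the medium's rim with radial brightness profiles at z=90.

```bash
python3 - <<'E'
from h import *
R,p,s=tool(); img,K,A,c=grab('wrist'); g=cv2.cvtColor(img,cv2.COLOR_BGR2GRAY).astype(np.float32)
C=np.array([469.9,27,90]); r=np.arange(52,80,2.)
print('r',r.astype(int))
for a in(20,0,-15,-30,-45,-60,-75):
    t=np.radians(a); P=C+r[:,None]*np.array([np.cos(t),np.sin(t),0]); U=(A.T@(P-c).T).T@K.T; U=(U[:,:2]/U[:,2:]).astype(np.float32)
    print(a,cv2.remap(g,U[:,0:1],U[:,1:2],cv2.INTER_LINEAR).ravel().astype(int))
E
```

```text
r [52 54 56 58 60 62 64 66 68 70 72 74 76 78]
20 [ 92  91 137 146 150 142 106  83  85  94 143 146 148  92]
0 [107  97  89 143 150 149 113 111 103  83  89 149 149 150]
-15 [131 112  99 115 140 142 151 108 115 106  88 127 134 138]
-30 [141 134 105 102 139 150 146 143 103 116  94 121 139 142]
-45 [136 143 138 117 108 135 137 137 121 105  94 128 143 146]
-60 [140 143 139 128 107 122 140 140 142  98  97 138 142 145]
-75 [131 134 124 108 101 100 147 147 149 125 132 139 144 105]
```

```bash
cat >> h.py <<'E'
def band(img,K,A,c,C,rm,angs,w=12,th=None):
    g=cv2.GaussianBlur(img,(3,3),0)[:,:,2].astype(np.float32); g=cv2.cvtColor(img,cv2.COLOR_BGR2GRAY).astype(np.float32); r=np.arange(rm-w,rm+w+.1,2)
    print('r',r.astype(int))
    for a in angs:
        t=np.radians(a); P=np.array(C)+r[:,None]*np.array([np.cos(t),np.sin(t),0]); U=(A.T@(P-c).T).T@K.T; U=(U[:,:2]/U[:,2:]).astype(np.float32)
        print(a,cv2.remap(g,U[:,0:1],U[:,1:2],cv2.INTER_LINEAR).ravel().astype(int))
E
python3 - <<'E'
from h import *
N,x,y=frame(0,-178.8); R,p,s=tool(); img,K,A,c=grab('wrist'); S=p-48*y; S[2]+=4; print(S)
band(img,K,A,c,S,48,(120,90,60,30,0,-30,-50))
E
```

```text
[466.88554659  28.29207407 208.44465546]
r [36 38 40 42 44 46 48 50 52 54 56 58 60]
120 [102 115 231 232 229  99  91  90  93  95 100  91  85]
90 [103 116 237 237 236 122  83  60  61  60  61  60  65]
60 [119 118 116 225 223 219  90  92  98  96  95  92  93]
30 [154 146 129 182 238 234 232 105  99 102  99 104 108]
0 [234 236 231 212 149 234 234 201 113 116 142 150 142]
-30 [232 239 237 196 150 152 159 154 117 115 106 157 162]
-50 [148 148 143 144 135 152 154 151 114 100  92 133 126]
```

```bash
python3 - <<'E'
from h import *
N,x,y=frame(0,-178.8); R,p,s=tool(); img,K,A,c=grab('wrist','w11'); S=p-48*y; S[2]+=4
g=cv2.cvtColor(img,cv2.COLOR_BGR2GRAY).astype(np.float32); r=np.arange(36,60,.25); E=[];I=[]
for a in range(-40,240,4):
    t=np.radians(a); P=S+r[:,None]*np.array([np.cos(t),np.sin(t),0]); U=(A.T@(P-c).T).T@K.T; U=(U[:,:2]/U[:,2:]).astype(np.float32)
    if U[:,1].max()>395: continue
    q=cv2.remap(g,U[:,0:1],U[:,1:2],cv2.INTER_LINEAR).ravel()
    hi=np.flatnonzero(q>165)
    if len(hi) and a>=6: E.append((a,r[hi[-1]],*U[hi[-1]]))
E=np.array(E); print(E[:,:2].tolist())
e=cv2.fitEllipseDirect(E[:,2:].astype(np.float32)); 
for rr in(51,52): show('S',e,K,rr,A,c,205)
E
```

```text
[[8.0, 59.75], [12.0, 55.75], [16.0, 49.5], [20.0, 49.5], [24.0, 49.5], [28.0, 49.0], [32.0, 48.75], [36.0, 49.0], [40.0, 48.5], [44.0, 48.0], [48.0, 48.0], [52.0, 47.75], [56.0, 47.25], [60.0, 47.0], [64.0, 46.75], [68.0, 46.5], [72.0, 46.5], [76.0, 46.25], [80.0, 46.0], [84.0, 45.75], [88.0, 45.75], [92.0, 45.5], [96.0, 45.25], [100.0, 45.25], [104.0, 45.25], [108.0, 45.0], [112.0, 45.25], [116.0, 45.5], [120.0, 45.25], [124.0, 45.5], [128.0, 45.75], [132.0, 46.0], [136.0, 44.0], [168.0, 48.25], [172.0, 44.25]]
S [200.7 257.2 201.5 209.3  11.6] ray [476.   30.6 205. ]
   [469.5  28.4 184.2] [ 0.432 -0.617  0.658] tilt 48.9 az -55.0
   [468.4  37.9 188. ] [0.351 0.078 0.933] tilt 21.0 az 12.5
S [200.7 257.2 201.5 209.3  11.6] ray [476.   30.6 205. ]
   [468.1  29.3 181.2] [ 0.432 -0.617  0.658] tilt 48.9 az -55.0
   [467.   39.  185.1] [0.351 0.078 0.933] tilt 21.0 az 12.5
```

Both M (as placed) and S (as held) sit about 4 mm toward −y from the mechanical prediction, so that bias is common. Corrected, S is near (466.5,24.4) and M near (468.4,22.3), so I shift about (+2,−2) mm and go down.

Request:
{"fn": "drive_tool", "kwargs": {"commands": [[1,0.001,0.001,0.005,0,0,0],[1,0.002,0.002,0.015,0,0,0],[1,0.002,0.002,0.03,0,0,0],[1,0.002,0.002,0.045,0,0,0],[1,0.002,0.002,0.06,0,0,0],[1,0.002,0.002,0.07,0,0,0],[1,0.002,0.002,0.07,0,0,0],[1,0.002,0.002,0.07,0,0,0]]}}

```text
time_s: 17.25
tcp_pos: [469.6, -22.2, 134.0]
eef_rot: [-0.0, 1.0, 0.011, -0.0]
wrist_force: [-0.5, 0.8, -2.0]
opening: 0.072
grip_force: 59.9
```

Request:
{"fn": "drive_tool", "kwargs": {"commands": [[1,0,0,0.005,0,0,0],[1,0,0,0.01,0,0,0],[1,0,0,0.014,0,0,0],[1,0,0,0.017,0,0,0],[1,0,0,0.019,0,0,0],[1,0,0,0.02,0,0,0],[1,0,0,0.02,0,0,0],[1,0,0,0.02,0,0,0]]}}

```text
time_s: 17.92
tcp_pos: [470.1, -21.8, 114.5]
eef_rot: [-0.001, 1.0, 0.011, 0.001]
wrist_force: [-0.4, 0.2, -1.2]
opening: 0.072
grip_force: 59.9
```

```bash
python3 - <<'E'
from h import *
N,x,y=frame(0,-178.8); R,p,s=tool(); go(p,x,(0,0,-1)); print(s['wrist_force'],s['torque'])
img,K,A,c=grab('wrist','w12')
band(img,K,A,c,[468.4,22.3,90],62,(40,20,0,-20,-40,-60))
S=p-48*y; S[2]+=2; print(S); band(img,K,A,c,S,48,(90,60,30,0))
E
```

```text
t17.92 at [470.1 -21.8 114.5] shift [0. 0. 0.] turn [-0.1 -0.1  0.1] open 0.072 grip 59.9
[-0.43579239  0.16827576 -1.22386173] [-0.053163    0.02111246 -0.04208402]
r [50 52 54 56 58 60 62 64 66 68 70 72 74]
40 [240 237 112 101 126 230 239 236 164 155 147 236 238]
20 [121 114 106  97 110 189 241 238 115 105 103 135 243]
0 [144 141 126 112 112 155 161 162 121 125 119  95  91]
-20 [157 154 141 137 119 153 154 159 117 122 139 126 120]
-40 [156 144 154 156 124 144 148 151 115 110 120 105 152]
-60 [136 134 140 133 120 156 157 157 115 112 147 154 158]
[469.08920642  26.14212185 116.50328363]
r [36 38 40 42 44 46 48 50 52 54 56 58 60]
90 [122 115 142 242 242 241  97  95  93  94  94  89  92]
60 [131 131 123 231 230 231 208 238 240 225 112 109 104]
30 [172 163 138 186 242 241 239 107 242 239 237 138 136]
0 [149 150 137 118 158 160 157 133 119 115 109  99 150]
```

M's centre is confirmed and S is concentric with it, so I lower it the last few millimetres.

Request:
{"fn": "drive_tool", "kwargs": {"commands": [[1,0,0,0.001,0,0,0],[1,0,0,0.002,0,0,0],[1,0,0,0.003,0,0,0],[1,0,0,0.003,0,0,0],[1,0,0,0.003,0,0,0],[1,0,0,0.003,0,0,0],[1,0,0,0.003,0,0,0],[1,0,0,0.003,0,0,0]]}}

```text
time_s: 18.63
tcp_pos: [470.1, -21.8, 111.5]
eef_rot: [-0.001, 1.0, 0.011, 0.001]
wrist_force: [0.1, -0.2, -1.1]
opening: 0.078
grip_force: 59.9
```

Request:
{"fn": "drive_tool", "kwargs": {"commands": [[1,0,0,0.0005,0,0,0],[1,0,0,0.001,0,0,0],[1,0,0,0.0015,0,0,0],[1,0,0,0.0015,0,0,0],[1,0,0,0.0015,0,0,0],[1,0,0,0.0015,0,0,0],[1,0,0,0.0015,0,0,0],[1,0,0,0.0015,0,0,0]]}}

```text
time_s: 19.3
tcp_pos: [470.2, -22.0, 110.1]
eef_rot: [-0.0, 1.0, 0.011, 0.001]
wrist_force: [-0.7, -0.9, 1.3]
opening: 0.076
grip_force: 60.3
```

Contact has begun, with the force changing from −1.1 to +1.3 N. I go down another 1.5 mm.

Request:
{"fn": "drive_tool", "kwargs": {"commands": [[1,0,0,0.0003,0,0,0],[1,0,0,0.0006,0,0,0],[1,0,0,0.0009,0,0,0],[1,0,0,0.0012,0,0,0],[1,0,0,0.0015,0,0,0],[1,0,0,0.0015,0,0,0],[1,0,0,0.0015,0,0,0],[1,0,0,0.0015,0,0,0]]}}

```text
time_s: 19.97
tcp_pos: [470.4, -22.4, 109.1]
eef_rot: [-0.0, 1.0, 0.011, 0.001]
wrist_force: [-0.8, -3.0, 6.3]
opening: 0.074
grip_force: 61.6
```

Request:
{"fn": "drive_tool", "kwargs": {"commands": [[1,0,0,-0.0005,0,0,0],[0.93,0,0,-0.0005,0,0,0],[0.91,0,0,-0.0005,0,0,0],[0.89,0,0,-0.0005,0,0,0],[0.86,0,0,-0.0005,0,0,0],[0.82,0,0,-0.0005,0,0,0],[0.77,0,0,-0.0005,0,0,0],[0.72,0,0,-0.0005,0,0,0]]}}

```text
time_s: 20.63
tcp_pos: [469.8, -21.3, 108.7]
eef_rot: [-0.001, 1.0, 0.012, 0.0]
wrist_force: [-0.4, 0.4, 0.9]
opening: 0.278
grip_force: 0.0
```

Request:
{"fn": "drive_tool", "kwargs": {"commands": [[0.7,0,0,-0.005,0,0,0],[0.7,0,0,-0.015,0,0,0],[0.6,0,0,-0.035,0,0,0],[0.5,0,0,-0.065,0,0,0],[0.5,0,0,-0.095,0,0,0],[0.5,0,0,-0.12,0,0,0],[0.5,0,0,-0.13,0,0,0],[0.5,0,0,-0.13,0,0,0]]}}

```text
time_s: 21.3
tcp_pos: [472.3, -21.8, 242.1]
eef_rot: [-0.002, 1.0, 0.011, 0.004]
wrist_force: [-0.1, -0.5, -0.6]
opening: 0.5
grip_force: 0.0
```

Request:
{"fn": "drive_tool", "kwargs": {"commands": [[0.5,0,0,0,0,0,0],[0.5,0,0,0,0,0,0],[0.5,0,0,0,0,0,0],[0.5,0,0,0,0,0,0],[0.5,0,0,0,0,0,0],[0.5,0,0,0,0,0,0],[0.5,0,0,0,0,0,0],[0.5,0,0,0,0,0,0]]}}

```text
time_s: 21.97
tcp_pos: [469.8, -22.0, 238.7]
eef_rot: [-0.0, 1.0, 0.011, 0.0]
wrist_force: [-0.1, 0.2, 0.5]
opening: 0.502
grip_force: 0.0
```

```bash
python3 - <<'E'
from h import *
R,p,s=tool(); print(p,s['wrist_force'])
img,K,A,c=grab('wrist','w13')
cc=(180,135,90,60,30,0,-30,-60)
band(img,K,A,c,[469.9,27,70],76,cc); band(img,K,A,c,[468.4,22.3,90],62,cc); band(img,K,A,c,[468.4,22.3,110],48,cc)
img,K,A,c=grab('top')
E
```

```text
[469.81430329 -22.03356574 238.74428071] [-0.12100468  0.18502169  0.507023  ]
r [64 66 68 70 72 74 76 78 80 82 84 86 88]
180 [108 209 131  46  39  39  40  35  35  31  36  33  33]
135 [225 227 231 222 221 224 226 226 110  85  91  92  95]
90 [226 222 105  91 148 231 227 223 127  97  99  93  95]
60 [194 134 124 113 121 213 213 211 119  90  90  89  89]
30 [113  98  95  94 130 224 222 218 168  58  54  88  93]
0 [106 109 105  91  97 230 228 228 143  56  54  55  55]
-30 [140 102 115 101  92 128 131 138 119  51  50  54  52]
-60 [132 133 125  97  98 129 133 136  94  52  55  55  57]
r [50 52 54 56 58 60 62 64 66 68 70 72 74]
180 [106 104 140 201  46  39  37  35  34  36  36  33  32]
135 [106 105 178 232 231 231 227 224 225 225 157  94  92]
90 [183 227 225 223 229 235 235 225  93 111 225 227 223]
60 [224 226 199 114 184 222 221 216 136 117  98 147 218]
30 [225 103  96  89 171 229 227 226 114 101  97 140 142]
0 [111 121 106  97  95 160 232 229 132 112 106  88 106]
-30 [109 129 134 104  96 121 134 148 121 107  97  89 133]
-60 [101 110 127 117 104 134 135 138 109  94 127 135 138]
r [36 38 40 42 44 46 48 50 52 54 56 58 60]
180 [106 104 109 108 107 217 121  89  59  39  35  36  33]
135 [106 100 106 107 163 230 231 231 227 226 224 214  92]
90 [103  96 102 102 203 232 231 232 240 239 226  96 174]
60 [146 136 118 111 197 222 225 211 109 214 224 221 158]
30 [207 179 160 137 208 232 231 221  98  91  99 230 229]
0 [227 223 220 190 192 234 231 224 112 114 104  91 172]
-30 [231 233 229 225 212 235 232 166 111 112 136 108  94]
-60 [177 129 127 114 108 124 128 133 101 111 118 112 110]
```

All three rims lie where a level, nested stack must put them: L at z=70, M at z=90 and S at z=110. I'm handing in.

```bash
python3 -c "
from rig import env
print(env.job_done())"
```

```text
the job is handed in; nothing more can be done
None
```

The three covers are nested upside down and level on the coaster (medium about 5 mm off-centre in the large, within its 6 mm of play), the gripper has let go and is clear, nothing else was touched, and the job was handed in at about 22 s.

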